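# Light a shade tile beside the reference

## Robot

A 6-joint arm with a two-finger parallel gripper is mounted at the origin on a cart in front of the work surface, level with it; the furniture and walls round the work are solid. World frame = base frame: x ahead of the robot, y to its left, z up, the work surface at z = 0. Lengths are in m, angles in rad, forces in N, time in s.
With the tool pointing down it reaches from about 0.25 to 0.775 m from the base axis. Payload 4 kg.
Tool frame: the origin (TCP) lies on the centre line of the jaws, within the pads' length; the fingertips stand 14 mm ahead of it and the grasp point (between the pads) lies 5 mm behind it (robot.tcp_to_tips is the distance from the TCP to the fingertips, in m); z points along the fingers, y is the line along which they close (so a half turn about z gives the same grasp; the last joint's range is limited). The gripper opens to 94 mm and grips with 3 to 60 N. Pads are 16 mm wide; open, the fingers measure 119 mm over their backs; the gripper's body (75 mm by 177 mm) begins 78 mm behind the grasp point.
Start: joints at [1.169, 0.087, 1.371, -0, 1.684, -0.103], TCP at [0.162, 0.526, 0.22] pointing down, gripper open.
Joint ranges: [-3.1, 3.1], [-0.76, 2.03], [0.27, 2.55], [-1.08, 4.22], [0.17, 2.65], [-2.57, 2.57]. Speed limits (rad/s): [2.79, 2.79, 3.14, 3.14, 3.14, 3.14].

## Interface

Orientations are given as [roll, pitch, yaw] about the fixed x, y, z axes, in that order (R = Rz(yaw) Ry(pitch) Rx(roll)).
In Python, from bench import robot gives the robot as it stands.
- The arm moves only by the tool carry_out, never from a script. Its argument "increments" is a list of rows, each a list of 3 entries, a list of its own where there are three numbers: the closure in counts, from 0 (fully open) to 255 (shut), then the shift along the tool's x, y, z in mm, then the turn about the tool's z in degrees. In form: [[fingers, [dx, dy, dz], twist], ...]. A call has 1 to 8 rows; each row shifts and turns the commanded pose from where the row before left it, along the tool's axes as they then stand; what a row does not reach is not made up. A row lasts 1/10 s, in which the tool goes at most 50 mm and 8.59 degrees, less where a joint would pass 70% of its speed; a pose out of reach is approached as far as the arm can. A call with a gripper value outside its range is refused whole. The fingers move at their own pace and stop on an object; the grip force is fixed at half the most. Time passes only in rows, so rows that do not move let the fingers close. It gives the time, the measured TCP pose, the force, the opening and the grip force at its end, in the units of the state.
- robot.get_obs(): the state, without advancing time (a new reading comes with each control period).
- robot.snapshot(name): name is "scene" or "top" or "wrist"; returns the picture (480x640x3 uint8, blue, green, red); there is no depth.
- robot.get_calibration(name): a dict with "vfov" (degrees; the focal length in pixels is half the picture's height over the tangent of half this angle, whatever the lens; pixels are square), "cx", "cy" (the principal point, pixels), "T" (4x4, takes a point from camera to world coordinates). Camera axes: x right, y down, z forward; pixel columns grow to the right and rows downward; lengths in m; the calibration is good to about 2 mm. A picture is of the moment at which its call begins: read the wrist's pose just before it. get_calibration takes no time and is no camera call; for the wrist camera it gives the pose at the moment of the call.
- robot.close_job(): hands the job in; it is judged then, once.
The state is a dict: "time": time; "joint_positions": joint angles; "qvel": joint speeds; "joint_torque": joint torques, N m; "tool_pos": TCP position; "ee_rot": TCP orientation; "wrist_force": force on the tool from outside, world axes, zero at the start; "wrist_torque": the same for the moment, N m; "width": finger opening in m; "finger_force": force on a finger pad.
Only numpy, scipy, OpenCV 4.12 (cv2) and the standard library are available. Lean on these libraries where they do the work, as an engineer would, in place of code of your own. Each camera call takes 0.05 s, during which the arm holds its last target. There are 200 camera calls.

## Task

Take the pink shade tile from the wooden rest and stand it on edge in the free bay of the light box's rack, the one with the green tab, beside the white reference tile, fully down and let go. Then pull the spring-return shutter out by its blue grip post until its pointer stands at the red mark, and finish still holding it there, since it springs shut when released. Leave the ivory tile, the reference tile, the blue-lidded jar and the tape roll where they are.

Things in the scene. Friction and masses are not known exactly. Their poses are not given: they have to be found in the camera images.
- sample_tile: pink shade tile with a white stripe, to be moved: 50 mm wide along its y, 8 mm thick along its x, 70 mm tall along its z, about 50 g; origin at the middle of its bottom edge. At the start it stands in one of the two slots of tile_rest, leaning 0.35 rad (its top towards the rest's -x); take it across its thickness, at the upper half, along its own tilted plane
- spare_tile: ivory shade tile, the same size as the pink one (50 x 8 x 70 mm), standing in the other slot of tile_rest; stays there
- reference_tile: white tile with a black stripe, 50 mm wide along its y, 8 mm thick along its x, 70 mm tall along its z, about 50 g; origin at the middle of its bottom edge. Stands upright in the other bay of the light box's rack; stays there
- tile_rest: fixed wooden rest, 60 mm (its x) by 146 mm (y), with two leaning slots side by side at y = +34.5 and -34.5 mm; their walls cover the lowest 24 mm of a tile, whose bottom edge stands at z = 22 mm. Origin at the centre of its underside
- light_box: fixed light box. Origin on the worktop under the middle of the tile row; x points from rack to lamp. Base x -42 to 140, y -80 to 80 mm. Black rack: bays at y +35 and -35 mm, slots 10.5 mm wide (x), 57 mm long (y), flared mouth, floor at z = 12, walls to z = 35 mm. White housing with shutter: x 75 to 135, y -70 to 70, top z = 92 mm. Scale rail 18 mm high, x 30 to 105, on to y = -228 mm
- bay_tab: green tab, 24 x 14 x 5 mm, on the base in front of the free bay (29 mm on its -x side). Origin at the centre of the free bay's slot floor, exactly where the origin of an upright seated tile belongs; axes parallel to light_box's
- shutter: spring-return shutter with a blue upright grip post, 24 mm (box x) by 14 mm (box y), 72 mm tall. Origin at the post's centre, 71 mm above the worktop (top at 107 mm); shut it lies at x 82, y -140 mm in the box's frame (63 mm clear of the housing); it slides out along the box's -y, up to 75 mm; spring 3.3 N shut, 110 N/m more on the way (10 N at 60 mm). Pinch its upper half from above across the 14 mm
- pointer (a point): tip of the black pointer on the shutter, in line with the post's centre, 42 mm on its -x side and 35 mm above the worktop; travels with the shutter
- mark: red clip on the scale rail, 12 mm high, its line 4 mm wide in y; origin at its foot, 18 mm above the worktop; axes parallel to light_box's. The pointer stands at the mark when both have the same y in the box's frame; the clip sits at another place of the rail each time, where the shutter is 30 to 60 mm out
- separator_jar: jar with a blue lid, 54 mm across, 62 mm high, loose bystander; origin at the centre of its underside
- tape_1: tape roll lying flat, 104 x 102 x 25 mm, loose bystander; origin at the centre of its underside
Not all that is in view belongs to the job. What is shaped like the sample_tile but turquoise is not meant.

How it is judged:
On the way, in this order (a step that is already met when the one before it is completed fails the run):
1. the pink tile stands seated in the free bay and is let go (x of sample_tile in the frame of bay_tab between -0.005 and 0.005 m and y of sample_tile in the frame of bay_tab between -0.009 and 0.009 m and z of sample_tile in the frame of bay_tab between -0.005 and 0.005 m and angle between sample_tile's own z axis and vertical below 0.25 rad and angle between the x axis of sample_tile and the x axis of light_box, either way round below 0.2 rad and contact force between the fingers and sample_tile below 0.2 N and linear speed of sample_tile below 0.03 m/s), for 0.2 s.
2. the shutter is held with its pointer at the red mark (y of pointer in the frame of mark between -0.005 and 0.005 m and contact force between the fingers and shutter above 1 N and linear speed of shutter below 0.02 m/s), for 0.5 s.
At the end, for the whole second after the job is handed in: Pink tile in the free bay: within 5 mm across, 9 mm along and 5 mm in height, tilt < 0.25 rad, face within 0.2 rad of the row, untouched, at rest (< 30 mm/s). Fingers on the blue post (> 1 N), pointer within 5 mm of the red mark and still (< 20 mm/s) (all of step 1 and all of step 2); the arm keeps its last pose, push and grip.
It fails at once if the ivory tile is displaced by more than 15 mm (distance of spare_tile from where it was at the start of the episode above 0.015 m).
It fails at once if the reference tile is displaced by more than 15 mm (distance of reference_tile from where it was at the start of the episode above 0.015 m).
It fails at once if the jar is displaced by more than 15 mm (distance of separator_jar from where it was at the start of the episode above 0.015 m).
It fails at once if the tape roll is displaced by more than 15 mm (distance of tape_1 from where it was at the start of the episode above 0.015 m).
It also fails if it takes over 45 s, if anything falls off the work surface, if the arm or the gripper's body presses on something with over 40 N, if the wrist force passes 120 N, or if a joint passes its speed limit or range.

## Working session

There is one attempt and no reset: what is moved stays moved. The work goes in short steps, Python scripts to look and compute and a tool call to move; the robot and the scene stay as the last step left them, time stands still between calls to the robot, and variables do not carry over. Pictures are saved under pics/ and viewed, at most 10 in all, crops included, and the job is handed in when it is done.

Besides the shell and the picture viewer there is one more tool, called after "Emit:" as name([rows], argument=value, ...), one row to a line, values as JSON. carry_out: Moves the arm, as the interface text tells. Its arguments: {"type":"object","properties":{"increments":{"type":"array","items":{"type":"array"}}},"required":["increments"]}

```bash
mkdir -p pics
python3 - <<'E'
from bench import robot
import cv2,numpy as np
for n in("scene","top"):
    cv2.imwrite(f"pics/{n}0.png",robot.snapshot(n)); c=robot.get_calibration(n); print(n,c["vfov"],c["cx"],c["cy"],np.round(c["T"],4).tolist(), c.keys())
o=robot.get_obs();print(o)
E
```

```text
scene 57.760894273532365 321.5074584414853 240.8028269083532 [[0.6953, -0.2726, 0.665, -0.0142], [-0.7185, -0.2829, 0.6353, -0.3739], [0.015, -0.9196, -0.3926, 0.4241], [0.0, 0.0, 0.0, 1.0]] dict_keys(['vfov', 'cx', 'cy', 'T'])
top 57.24213152442291 323.75497396915745 225.78767552208004 [[-0.0182, -0.9967, 0.0794, 0.4868], [-0.9998, 0.0191, 0.0102, 0.179], [-0.0117, -0.0792, -0.9968, 0.9265], [0.0, 0.0, 0.0, 1.0]] dict_keys(['vfov', 'cx', 'cy', 'T'])
{'time': 0.1, 'joint_positions': array([ 1.16891610e+00,  8.78636819e-02,  1.37208963e+00, -1.70982740e-05,
        1.68362673e+00, -1.03115314e-01]), 'qvel': array([-0.00059442, -0.001122  , -0.00506341, -0.00067083,  0.0006835 ,
       -0.00110038]), 'joint_torque': array([ 2.75434861e-03, -3.41253161e+01, -3.03301406e+01,  7.21857604e-02,
        3.04166204e-02, -1.12318696e-04]), 'tool_pos': array([0.16171818, 0.52519033, 0.21843758]), 'ee_rot': array([-3.13961407e+00, -1.87664341e-04,  2.84282564e+00]), 'wrist_force': array([0.06845611, 0.07598591, 0.2135787 ]), 'wrist_torque': array([-0.00418731, -0.03827147, -0.02610407]), 'finger_force': 0.0, 'width': 0.0942695048095276}
```

View pics/top0.png

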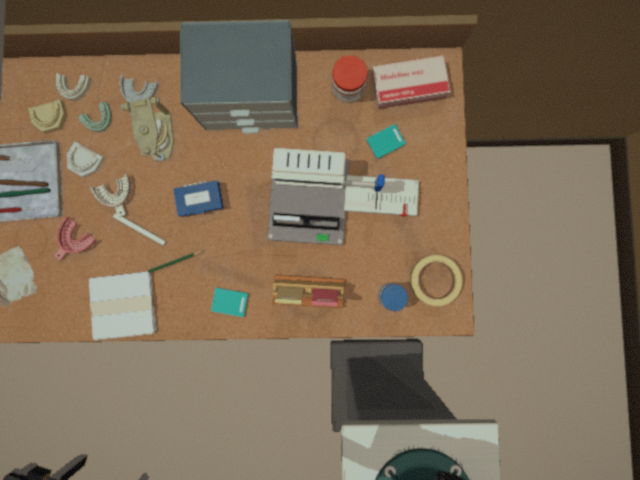

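View pics/scene0.png

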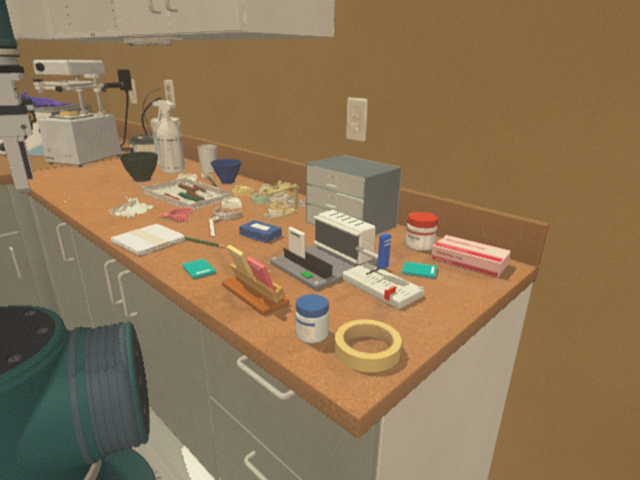

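The top view shows the light box around (308,195), the rest at (309,291) with the pink tile at (325,297), the jar at (394,297), the tape at (437,280), the post at (381,182) and the red clip at (405,210). I'll enlarge both.

Run:
```python
import cv2
a=cv2.imread("pics/top0.png")[145:310,260:430]
cv2.imwrite("pics/t1.png",cv2.resize(a,None,fx=3.6,fy=3.6,interpolation=cv2.INTER_CUBIC))
a=cv2.imread("pics/scene0.png")[205:325,215:375]
cv2.imwrite("pics/s1.png",cv2.resize(a,None,fx=5,fy=5,interpolation=cv2.INTER_CUBIC))
```

```text
(no output)
```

View pics/t1.png

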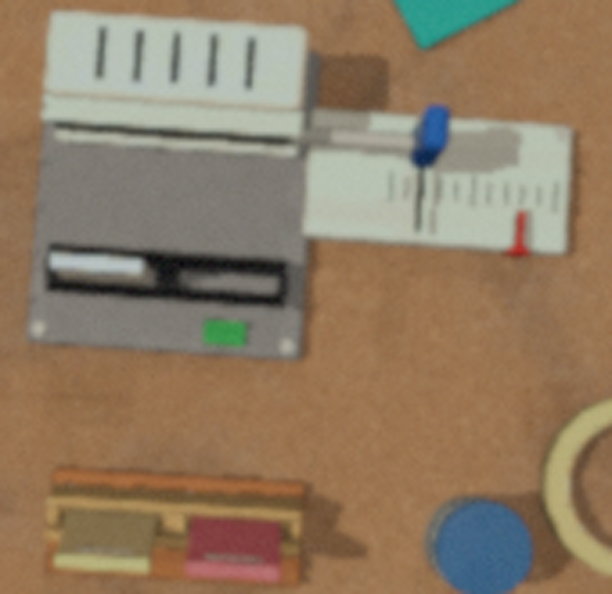

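View pics/s1.png

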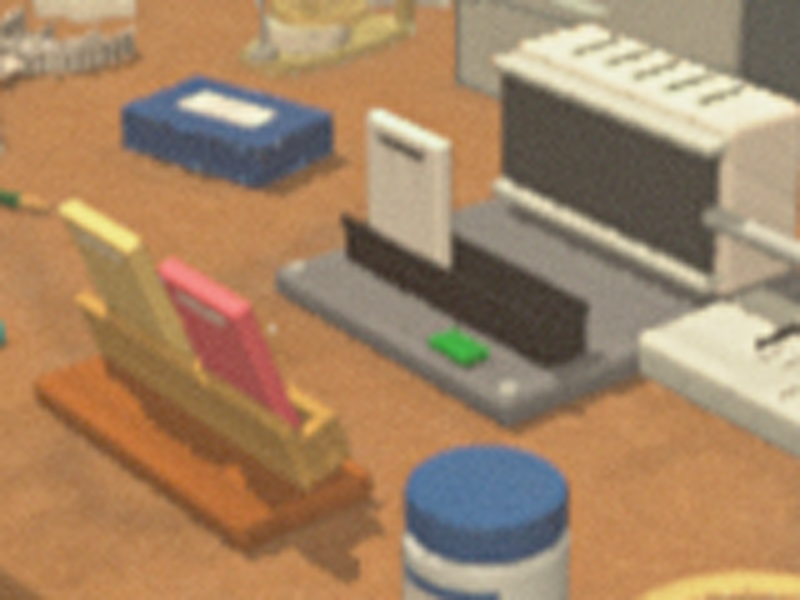

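The enlarged views show the tiles leaning towards the robot and the free bay on the right (-y) side. Since moves can't tilt the tool, I'll grip the tile across its 50 mm width, which is also the line used to pinch the post.

```bash
cat > h.py <<'E'
import numpy as np
from bench import robot
def ray(cam,u,v,cal=None):
    c=cal or robot.get_calibration(cam); f=240/np.tan(np.radians(c["vfov"])/2)
    T=np.array(c["T"]); return T[:3,3],T[:3,:3]@np.array([(u-c["cx"])/f,(v-c["cy"])/f,1])
def at(cam,u,v,z,cal=None):
    o,d=ray(cam,u,v,cal); return (o+d*(z-o[2])/d[2])[:2]
E
python3 - <<'E'
from h import *
P={}
def t(n,u,v,z): P[n]=at("top",260+u/3.6,145+v/3.6,z)
def s(n,u,v,z): P[n+"_s"]=at("scene",215+u/5,205+v/5,z)
t("rackTL",48,247,.035);t("rackTR",285,262,.035);t("rackBR",283,303,.035);t("rackBL",48,288,.035)
t("houTL",50,12,.092);t("houTR",307,27,.092);t("baseBL",30,340,.01);t("baseBR",299,357,.01)
t("tab",225,333,.015);s("tab",458,347,.015)
t("railTR",572,127,.018);t("railBR",567,252,.018)
t("restTL",53,468,.012);t("restTR",305,485,.012);t("restBR",300,582,.012)
t("pinkTopL",188,562,.0878);t("pinkTopR",281,574,.0878)
s("pinkTopL",167,266,.0878);s("pinkTopR",243,306,.0878)
t("ivTopL",53,558,.0878);t("ivTopR",151,566,.0878)
t("refTopL",49,262,.082);t("refTopR",145,266,.082)
t("clipTop",522,214,.030);t("clipFoot",517,253,.018)
t("ptrA",421,168,.035);t("ptrB",418,230,.035)
t("postTopA",437,106,.107);t("postTopB",431,140,.107)
t("jar",480,547,.062)
for k,v in P.items():print(k,np.round(v*1000,1))
E
```

```text
rackTL [584.7 290.5]
rackTR [573.6 156.4]
rackBR [550.3 158. ]
rackBL [561.4 290.7]
houTL [705.3 281.1]
houTR [694.2 143.4]
baseBL [533.4 304.6]
baseBR [520.6 148.8]
tab [535.1 191.3]
tab_s [532.5 188.6]
railTR [650.5 -11.7]
railBR [577.9  -6.3]
restTL [459.4 291.7]
restTR [447.1 147.1]
restBR [392.2 151.1]
pinkTopL [411.4 211.9]
pinkTopR [404.3 163.3]
pinkTopL_s [404.2 206.1]
pinkTopR_s [403.4 162.1]
ivTopL [414.7 282.8]
ivTopR [409.6 231.4]
refTopL [571.4 284.2]
refTopR [568.3 232.7]
clipTop [598.9  20.9]
clipFoot [577.8  22.4]
ptrA [625.7  78.1]
ptrB [590.3  80.8]
postTopA [647.  77.]
postTopB [629.1  80.6]
jar [414.4  55.1]
```

Emit:
carry_out([
  [0,[0,0,0],-6.2],
  [0,[0,0,0],-6.2],
  [0,[-28,-31.5,0],0],
  [0,[-28,-31.5,0],0],
  [0,[-28,-31.5,0],0],
  [0,[-28,-31.5,0],0],
  [0,[-28,-31.5,0],0],
  [0,[-28,-31.5,0],0],
])

```text
time: 0.9
tool_pos: [0.3143, 0.3219, 0.219]
ee_rot: [-3.141, -0.0, 3.06]
wrist_force: [1.7, 0.1, 0.7]
width: 0.094
finger_force: 0.0
```

Emit:
carry_out([
  [40,[-28,-31.5,10],0],
  [60,[-28,-31.5,10],0],
  [80,[-28,-32,0],0],
  [95,[-27,-32,0],0],
  [95,[0,0,0],0],
  [95,[0,0,0],0],
])

```text
time: 1.5
tool_pos: [0.414, 0.1871, 0.1989]
ee_rot: [3.141, -0.001, 3.057]
wrist_force: [0.4, 1.0, -0.7]
width: 0.0593
finger_force: 0.0
```

Run:
```python
from h import *
import cv2,pickle
o=robot.get_obs();c=robot.get_calibration("wrist");im=robot.snapshot("wrist")
print(o["time"],o["tool_pos"],o["ee_rot"],o["width"]);print(np.round(c["T"],4).tolist(),c["vfov"],c["cx"],c["cy"])
pickle.dump(c,open("w1.pkl","wb"));cv2.imwrite("pics/w1.png",im)
```

```text
1.5 [0.41395808 0.18714867 0.19894408] [ 3.14142732e+00 -1.46086697e-03  3.05682461e+00] 0.05933580356486223
[[0.0856, 0.9633, 0.2544, 0.3405], [0.9963, -0.0828, -0.0218, 0.1922], [0.0001, 0.2553, -0.9669, 0.3652], [0.0, 0.0, 0.0, 1.0]] 61.04882194955494 322.0109494871506 234.11494692854023
```

View pics/w1.png

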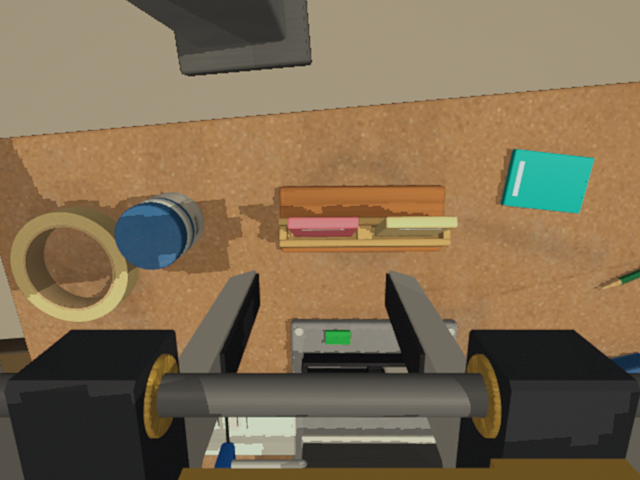

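The wrist view shows the pink tile's top face at u 288–358 and v 218–229, the ivory one at u 387–457, and the tab at (338,337).

Run:
```python
from h import *
import pickle
c=pickle.load(open("w1.pkl","rb"))
for n,u,v,z in[("pL",288,223.5,.088),("pR",358,223.5,.088),("ivL",387,223,.088),("ivR",457,223,.088),("tab",338,337,.015),("restFL",280,187,.012),("restFR",444,187,.012)]:
    p=at("w",u,v,z,c);d=p-[.414,.1871];print(n,np.round(p*1000,1),"tool x,y",np.round([1000*d@[-.9966,.082],1000*d@[.082,.9966]],1))
```

```text
pL [403.7 162.9] tool x,y [  8.3 -25. ]
pR [407.9 211.7] tool x,y [ 8.1 24. ]
ivL [409.3 231.9] tool x,y [ 8.4 44.3]
ivR [413.5 280.7] tool x,y [ 8.2 93.2]
tab [535.  190.8] tool x,y [-120.3   13.6]
restFL [388.  151.4] tool x,y [ 23.  -37.7]
restFR [400.2 293.7] tool x,y [ 22.5 105.1]
```

Emit:
carry_out([
  [95,[1,-0.5,35],0],
  [95,[0,0,35],0],
  [95,[0,0,20],0],
  [95,[0,0,15],0],
  [95,[0,0,15],0],
  [95,[0,0,12],0],
  [95,[0,0,0],0],
])

```text
time: 2.25
tool_pos: [0.4109, 0.188, 0.0656]
ee_rot: [-3.14, -0.004, 3.061]
wrist_force: [-0.5, 0.4, -0.1]
width: 0.0588
finger_force: 0.0
```

Emit:
carry_out([
  [160,[0,0,0],0],
  [200,[0,0,0],0],
  [200,[0,0,0],0],
  [200,[0,0,0],0],
  [200,[0,0,0],0],
])

```text
time: 2.75
tool_pos: [0.4135, 0.1876, 0.0683]
ee_rot: [3.141, 0.001, 3.059]
wrist_force: [0.5, 0.8, 1.9]
width: 0.0497
finger_force: 30.0
```

Emit:
carry_out([
  [200,[3.5,0,-9.5],0],
  [200,[3.5,0,-9.5],0],
  [200,[3.5,0,-9.5],0],
  [200,[0,0,-20],0],
  [200,[0,0,-30],0],
  [200,[0,0,-20],0],
  [200,[0,0,0],0],
])

```text
time: 3.45
tool_pos: [0.4037, 0.1889, 0.1699]
ee_rot: [3.139, 0.006, 3.059]
wrist_force: [0.5, -0.6, -1.1]
width: 0.0499
finger_force: 30.0
```

Run:
```python
from h import *
import cv2
o=robot.get_obs();print(o["time"],o["tool_pos"],o["ee_rot"],o["width"],o["finger_force"])
im=robot.snapshot("scene");cv2.imwrite("pics/s2.png",cv2.resize(im[150:330,180:420],None,fx=3.3,fy=3.3,interpolation=cv2.INTER_CUBIC))
```

```text
3.45 [0.40370014 0.18890213 0.16989207] [3.13870612 0.00586429 3.05946121] 0.0499422704724163 29.999943673610687
```

View pics/s2.png

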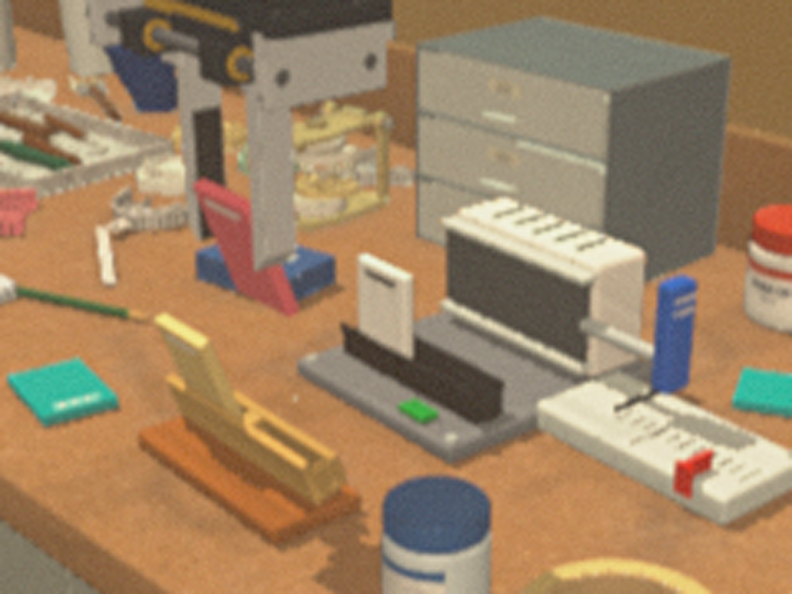

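Emit:
carry_out([
  [200,[-24,2.2,0],0],
  [200,[-24,2.2,0],0],
  [200,[-24,2.2,0],0],
  [200,[-24,2.2,15],0],
  [200,[-24,2.2,15],0],
  [200,[-23,2,15],0],
  [200,[0,0,15],0],
  [200,[0,0,0],0],
])

```text
time: 4.3
tool_pos: [0.5428, 0.1887, 0.1012]
ee_rot: [-3.139, -0.009, 3.059]
wrist_force: [-0.4, -0.6, -1.7]
width: 0.0496
finger_force: 30.0
```

Run:
```python
from h import *
import cv2
o=robot.get_obs();print(o["time"],o["tool_pos"],o["ee_rot"],o["width"],o["finger_force"],o["wrist_force"])
im=robot.snapshot("scene");a=cv2.resize(im[190:300,240:350],None,fx=3.6,fy=3.6,interpolation=cv2.INTER_CUBIC)
im=robot.snapshot("wrist");b=cv2.resize(im[140:360,220:440],(396,396),interpolation=cv2.INTER_CUBIC)
cv2.imwrite("pics/s3.png",np.hstack([a,b]))
```

```text
4.3 [0.54279855 0.18870535 0.1011571 ] [-3.13886455 -0.00948991  3.05894345] 0.049617347420418956 29.99996781349182 [-0.36117757 -0.61383745 -1.6818958 ]
```

View pics/s3.png

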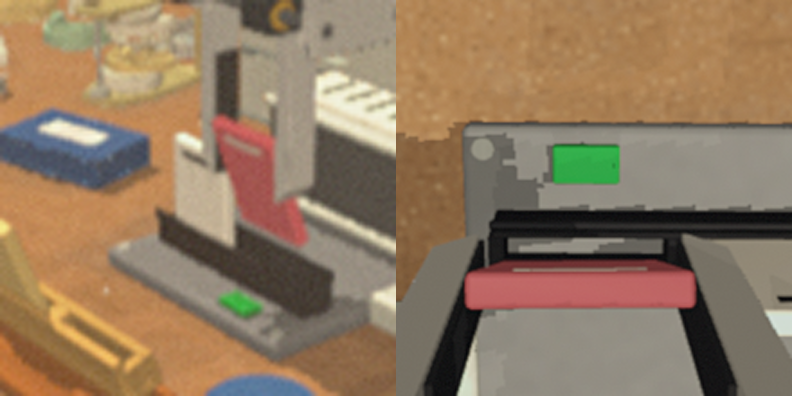

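The tile is held over the rack, still leaning, with the slot visible just beyond it. I'll let the arm settle.

Emit:
carry_out([
  [200,[0,0,0],0],
  [200,[0,0,0],0],
  [200,[0,0,0],0],
])

```text
time: 4.7
tool_pos: [0.5462, 0.1897, 0.1072]
ee_rot: [3.141, 0.002, 3.06]
wrist_force: [1.2, 0.4, -0.6]
width: 0.0498
finger_force: 30.0
```

Emit:
carry_out([
  [200,[-1,0,10],0],
  [200,[0,0,8],0],
  [200,[0,0,6],0],
  [200,[0,0,4],0],
  [200,[0,0,0],0],
  [200,[0,0,0],0],
  [200,[0,0,0],0],
  [200,[0,0,0],0],
])

```text
time: 5.5
tool_pos: [0.5474, 0.1894, 0.0785]
ee_rot: [3.141, 0.001, 3.059]
wrist_force: [0.2, -0.5, 0.0]
width: 0.0497
finger_force: 30.0
```

Emit:
carry_out([
  [200,[0,0,2],0],
  [200,[0,0,2],0],
  [200,[0,0,0],0],
  [200,[0,0,0],0],
  [200,[0,0,0],0],
])

```text
time: 6.0
tool_pos: [0.547, 0.1893, 0.074]
ee_rot: [3.142, -0.0, 3.059]
wrist_force: [-0.4, -0.3, -1.7]
width: 0.0498
finger_force: 30.0
```

Next, tilt the tile upright by moving towards the lamp (tool -x).

Emit:
carry_out([
  [200,[-3,0,-0.5],0],
  [200,[-3,0,-0.5],0],
  [200,[-3,0,-0.5],0],
  [200,[-3,0,0],0],
  [200,[0,0,0],0],
  [200,[0,0,0],0],
  [200,[0,0,0],0],
])

```text
time: 6.7
tool_pos: [0.5553, 0.1888, 0.0753]
ee_rot: [-3.141, -0.009, 3.06]
wrist_force: [-8.5, 0.1, 4.9]
width: 0.0495
finger_force: 30.0
```

Run:
```python
from h import *
import cv2
o=robot.get_obs();print(o["time"],o["tool_pos"],o["width"],o["finger_force"],o["wrist_force"])
im=robot.snapshot("scene");a=cv2.resize(im[190:300,240:350],None,fx=3.6,fy=3.6,interpolation=cv2.INTER_CUBIC)
im=robot.snapshot("wrist");b=cv2.resize(im[140:360,220:440],(396,396),interpolation=cv2.INTER_CUBIC)
cv2.imwrite("pics/s4.png",np.hstack([a,b]))
```

```text
6.7 [0.55532404 0.18875154 0.07528463] 0.04954144607502963 30.001888275146484 [-8.52741855  0.07224379  4.92251415]
```

View pics/s4.png

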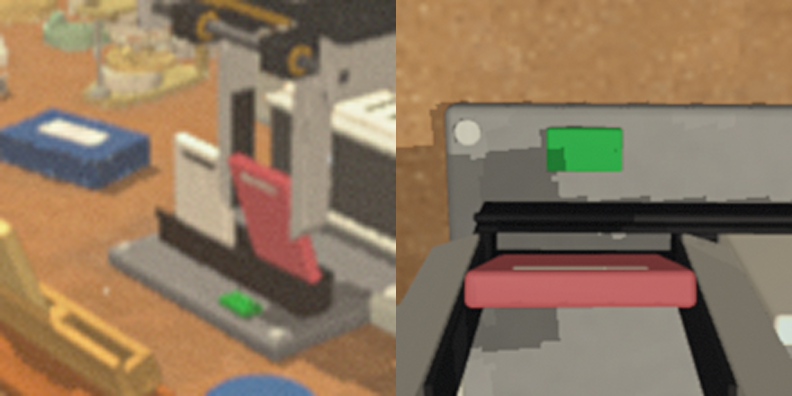

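Emit:
carry_out([
  [200,[-2,0,0],0],
  [200,[-2,0,0],0],
  [200,[-2,0,0],0],
  [200,[-2,0,0],0],
  [200,[0,0,0],0],
  [200,[0,0,0],0],
])

```text
time: 7.4
tool_pos: [0.5636, 0.1881, 0.076]
ee_rot: [-3.141, -0.008, 3.06]
wrist_force: [-9.3, 1.0, 6.7]
width: 0.0498
finger_force: 30.0
```

```bash
cat > pk.py <<'E'
from h import *
import cv2
def pink(im):
    h=cv2.cvtColor(im,cv2.COLOR_BGR2HSV); m=((h[...,0]>165)|(h[...,0]<4))&(h[...,1]>95)&(h[...,2]>70)
    n,l,s,c=cv2.connectedComponentsWithStats(m.astype(np.uint8)); i=1+np.argmax(s[1:,4]); return l==i
def rep(a,n):
    m=pink(a); ys=np.where(m.any(1))[0]
    print(n,[(int(y),int(np.where(m[y])[0][0]),int(np.where(m[y])[0][-1])) for y in ys[::max(1,len(ys)//10)]])
if __name__=="__main__":
    for f in("s3","s4"):
        a=cv2.imread(f"pics/{f}.png"); s=cv2.resize(a[:,:396],(110,110),interpolation=cv2.INTER_AREA); w=cv2.resize(a[:,396:],(220,220),interpolation=cv2.INTER_AREA)
        rep(s,f+" scene");rep(w,f+" wrist")
    s=robot.snapshot("scene");w=robot.snapshot("wrist");rep(s[190:300,240:350],"scene");rep(w[140:360,220:440],"wrist")
E
python3 pk.py
```

```text
s3 scene [(32, 60, 62), (35, 59, 66), (38, 60, 75), (41, 61, 75), (44, 62, 75), (47, 64, 75), (50, 65, 75), (53, 66, 75), (56, 67, 81), (59, 67, 82), (62, 71, 84), (65, 78, 84)]
s3 wrist [(144, 139, 143), (146, 55, 150), (148, 51, 156), (150, 42, 163), (152, 39, 165), (154, 38, 166), (156, 38, 166), (158, 38, 166), (160, 38, 166), (162, 38, 166), (164, 38, 166), (166, 38, 166), (168, 38, 166), (170, 39, 164)]
s4 scene [(42, 65, 67), (45, 64, 70), (48, 65, 79), (51, 66, 80), (54, 66, 80), (57, 67, 79), (60, 68, 79), (63, 69, 79), (66, 70, 85), (69, 71, 86), (72, 75, 87), (75, 81, 88), (78, 86, 87)]
s4 wrist [(141, 60, 144), (144, 53, 151), (147, 47, 158), (150, 40, 164), (153, 38, 166), (156, 38, 166), (159, 38, 166), (162, 38, 166), (165, 38, 166), (168, 38, 166)]
scene [(41, 67, 71), (44, 66, 76), (47, 67, 82), (50, 67, 83), (53, 68, 83), (56, 69, 82), (59, 70, 83), (62, 70, 82), (65, 70, 85), (68, 71, 87), (71, 72, 87), (74, 78, 88), (77, 84, 88)]
wrist [(127, 57, 145), (131, 54, 150), (135, 50, 154), (139, 46, 157), (143, 43, 161), (147, 40, 164), (151, 38, 166), (155, 37, 166), (159, 37, 167), (163, 37, 167), (167, 39, 166)]
```

Emit:
carry_out([
  [200,[-1,0,2],0],
  [200,[-1,0,2],0],
  [200,[0,0,2],0],
  [200,[0,0,2],0],
  [200,[0,0,0],0],
  [200,[0,0,0],0],
])

```text
time: 8.1
tool_pos: [0.5692, 0.188, 0.0736]
ee_rot: [3.14, 0.002, 3.06]
wrist_force: [-10.0, -1.5, 20.7]
width: 0.0499
finger_force: 30.0
```

Run:
```python
from pk import *
s=robot.snapshot("scene");w=robot.snapshot("wrist");rep(s[190:300,240:350],"scene");rep(w[140:360,220:440],"wrist");print(robot.get_obs()["tool_pos"],robot.get_obs()["wrist_force"])
```

```text
scene [(40, 71, 71), (43, 67, 76), (46, 68, 83), (49, 68, 85), (52, 69, 84), (55, 69, 84), (58, 69, 85), (61, 70, 84), (64, 70, 85), (67, 70, 86), (70, 70, 87), (73, 75, 87), (76, 81, 87)]
wrist [(116, 56, 130), (121, 53, 150), (126, 50, 153), (131, 47, 156), (136, 44, 159), (141, 41, 162), (146, 38, 166), (151, 37, 168), (156, 37, 167), (161, 36, 168), (166, 39, 166)]
[0.56922508 0.18798578 0.07357494] [-9.89676118 -1.59668575 20.24877264]
```

Run:
```python
from pk import *
c=robot.get_calibration("wrist");o,_=ray("w",0,0,c)
for r,w in((288,131),(308,129.5)):
    _,d=ray("w",220+102,r,c); print(np.round((o+d*407.1*.05/w)*1000,1))
    print([np.round(at("w",220+102,r,z,c)*1000,1) for z in(.082,.09,.098,.106)])
# scene: top-left near corner
for (u,v) in((240+66.5,190+44),(240+84.5,190+48)):
    print([np.round(at("scene",u,v,z)*1000,1) for z in(.082,.09,.098,.106)])
print(robot.get_obs()["tool_pos"])
```

```text
[555.  187.8  94.8]
[array([560.3, 187.4]), array([557. , 187.7]), array([553.7, 188. ]), array([550.4, 188.2])]
[563.1 187.2  95.1]
[array([569.3, 186.7]), array([565.5, 187. ]), array([561.8, 187.3]), array([558. , 187.6])]
[array([568.7, 226.4]), array([555.1, 212.4]), array([541.4, 198.3]), array([527.8, 184.3])]
[array([580.1, 185.6]), array([566.2, 172.5]), array([552.3, 159.4]), array([538.4, 146.4])]
[0.56922508 0.18798578 0.07357494]
```

Emit:
carry_out([
  [200,[2,0,0],0],
  [200,[2,0,0],0],
  [200,[2,0,0],0],
  [200,[0,0,0],0],
  [200,[0,0,0],0],
  [200,[0,0,0],0],
])

```text
time: 8.8
tool_pos: [0.5674, 0.1882, 0.0734]
ee_rot: [3.139, 0.012, 3.059]
wrist_force: [0.1, -1.7, 13.6]
width: 0.049
finger_force: 30.0
```

Emit:
carry_out([
  [200,[0,0,2],0],
  [200,[0,0,2],0],
  [200,[0,0,2],0],
  [200,[0,0,2],0],
  [200,[0,0,0],0],
  [200,[0,0,0],0],
])

```text
time: 9.4
tool_pos: [0.5689, 0.1881, 0.0724]
ee_rot: [3.139, 0.017, 3.059]
wrist_force: [-8.2, -4.5, 36.7]
width: 0.0492
finger_force: 30.0
```

Run:
```python
from pk import *
s=robot.snapshot("scene");w=robot.snapshot("wrist");rep(s[190:300,240:350],"scene");rep(w[140:360,220:440],"wrist");print(robot.get_obs()["tool_pos"],robot.get_obs()["wrist_force"])
b=cv2.resize(w[140:360,220:440],(396,396));a=cv2.resize(s[190:300,240:350],None,fx=3.6,fy=3.6,interpolation=cv2.INTER_CUBIC)
cv2.imwrite("pics/s5.png",np.hstack([a,b]))
```

```text
scene [(41, 69, 71), (44, 67, 77), (47, 68, 84), (50, 68, 84), (53, 68, 84), (56, 69, 84), (59, 70, 84), (62, 70, 84), (65, 69, 84), (68, 70, 86), (71, 72, 87), (74, 75, 88), (77, 82, 88)]
wrist [(116, 56, 147), (121, 53, 151), (126, 49, 154), (131, 47, 157), (136, 44, 160), (141, 41, 163), (146, 37, 167), (151, 36, 168), (156, 36, 168), (161, 36, 168), (166, 45, 166)]
[0.56886326 0.18807813 0.07240358] [-7.85168486 -3.44013866 35.12515628]
```

View pics/s5.png

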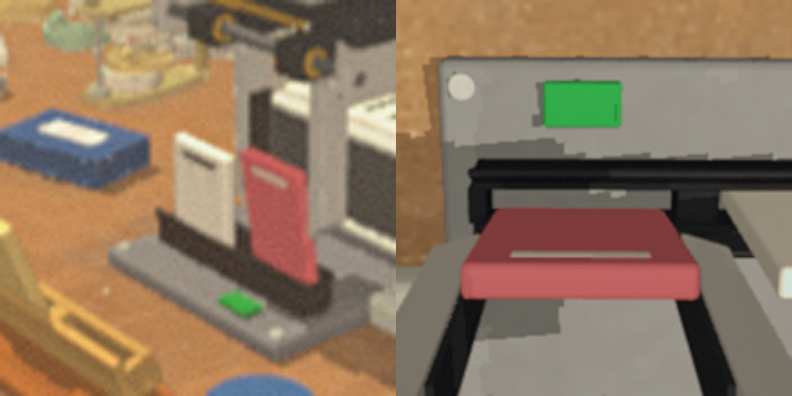

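Run:
```python
from pk import *
c=robot.get_calibration("wrist");o,_=ray("w",0,0,c)
w=cv2.imread("pics/s5.png")
k=396/220
# crop2 px -> full: u=220+x/1.8, v=140+y/1.8
def px(x,y): return 220+x/k,140+y/k
for n,(x,y),wd in(("top edge",(186,266),(696-462)/k),("bottom vis",(186,210),(662-497)/k)):
    u,v=px(x,y);_,d=ray("w",u,v,c);print(n,np.round((o+d*407.1*.05/wd)*1000,1))
for n,(x,y),z in(("-x wall outer top",(186,162),.035),("-x wall inner top",(186,188),.035),("gap floor near",(186,194),.012),("tab",(186,105),.015)):
    u,v=px(x,y);print(n,np.round(at("w",u,v,z,c)*1000,1))
u,v=px(186,210);print([np.round(at("w",u,v,z,c)*1000,1) for z in(.02,.025,.03,.035,.04)])
```

```text
top edge [554.8 188.4  92.3]
bottom vis [564.7 188.   27. ]
-x wall outer top [547.5 189.4]
-x wall inner top [555.2 188.7]
gap floor near [564.4 188.1]
tab [534.8 190.5]
[array([567.1, 187.8]), array([565.4, 187.9]), array([563.6, 188.1]), array([561.9, 188.2]), array([560.2, 188.3])]
```

The wrist view shows the tile nearly upright (tilt about 0.15). Its bottom edge is about 4 mm too far towards the lamp, at z≈27, and sits on the flare. I'll relieve the push, shift back and press again.

Emit:
carry_out([
  [200,[0,0,-5],0],
  [200,[0,0,-5],0],
  [200,[2,0,0],0],
  [200,[2,0,0],0],
  [200,[1,0,0],0],
  [200,[0,0,0],0],
  [200,[0,0,0],0],
])

```text
time: 10.2
tool_pos: [0.5615, 0.1883, 0.0706]
ee_rot: [3.141, 0.008, 3.059]
wrist_force: [6.1, -0.5, 3.5]
width: 0.0492
finger_force: 30.0
```

Emit:
carry_out([
  [200,[0,0,3],0],
  [200,[0,0,3],0],
  [200,[0,0,3],0],
  [200,[0,0,3],0],
  [200,[0,0,0],0],
  [200,[0,0,0],0],
])

```text
time: 10.8
tool_pos: [0.5635, 0.1884, 0.0597]
ee_rot: [3.14, 0.013, 3.059]
wrist_force: [9.0, -0.2, 3.0]
width: 0.0498
finger_force: 30.0
```

Emit:
carry_out([
  [200,[-2,0,0],0],
  [200,[-2,0,1],0],
  [200,[0,0,2],0],
  [200,[0,0,2],0],
  [200,[0,0,0],0],
  [200,[0,0,0],0],
])

```text
time: 11.4
tool_pos: [0.5649, 0.1882, 0.0574]
ee_rot: [3.14, 0.008, 3.059]
wrist_force: [-0.3, -2.0, 17.9]
width: 0.0495
finger_force: 30.0
```

Emit:
carry_out([
  [200,[0,0,-3],0],
  [200,[0,0,0],0],
  [98,[0,0,0],0],
  [98,[0,0,0],0],
  [98,[0,0,0],0],
  [98,[0,0,-3],0],
])

```text
time: 12.0
tool_pos: [0.5604, 0.1879, 0.0565]
ee_rot: [-3.14, -0.004, 3.059]
wrist_force: [-0.3, 0.9, -0.8]
width: 0.0576
finger_force: 0.0
```

Run:
```python
from pk import *
s=robot.snapshot("scene");w=robot.snapshot("wrist");rep(s[190:300,240:350],"scene");rep(w[140:360,220:440],"wrist");print(robot.get_obs()["tool_pos"],robot.get_obs()["wrist_force"],robot.get_obs()["width"])
c=robot.get_calibration("wrist")
m=pink(w);vs,us=np.where(m);print(us.min(),us.max(),vs.min(),vs.max())
print([np.round(at("w",(us.min()+us.max())/2,v,.082,c)*1000,1) for v in range(vs.min(),vs.max()+1,4)])
```

```text
scene [(48, 66, 69), (51, 66, 73), (54, 66, 81), (57, 66, 83), (60, 67, 83), (63, 67, 83), (66, 68, 83), (69, 69, 83), (72, 72, 83), (75, 77, 85), (78, 83, 86)]
wrist [(129, 55, 115), (133, 52, 152), (137, 50, 154), (141, 48, 158), (145, 45, 161), (149, 42, 163), (153, 40, 166), (157, 38, 168), (161, 37, 169), (165, 38, 169), (169, 38, 169), (173, 38, 168)]
[0.56163302 0.18813677 0.05818144] [-0.2342139  -0.42994925 -0.42930828] 0.058055946891956124
257 389 269 315
[array([538.9, 189.1]), array([540.5, 189. ]), array([542.1, 188.9]), array([543.7, 188.7]), array([545.3, 188.6]), array([546.9, 188.5]), array([548.5, 188.3]), array([550.1, 188.2]), array([551.7, 188.1]), array([553.3, 187.9]), array([555. , 187.8]), array([556.6, 187.7])]
```

Emit:
carry_out([
  [98,[0,0,-10],0],
  [98,[0,0,-15],0],
  [98,[0,0,-25],0],
  [98,[0,0,-25],0],
  [98,[0,0,-25],0],
  [98,[0,0,-20],0],
  [98,[0,0,0],0],
])

```text
time: 12.8
tool_pos: [0.5643, 0.1886, 0.1844]
ee_rot: [3.138, 0.009, 3.059]
wrist_force: [-0.3, -0.2, -0.5]
width: 0.0577
finger_force: 0.0
```

Run:
```python
from pk import *
print(robot.get_obs()["tool_pos"],robot.get_obs()["wrist_force"])
c=robot.get_calibration("wrist");w=robot.snapshot("wrist");s=robot.snapshot("scene");t=robot.snapshot("top")
np.savez("w2.npz",**{k:np.array(v) for k,v in c.items()})
def cr(i,x,y,n): return cv2.resize(i[y:y+n,x:x+n],(390,390),interpolation=cv2.INTER_CUBIC)
cv2.imwrite("pics/s6.png",np.hstack([cr(s,255,205,78),cr(w,220,140,200)]));cv2.imwrite("w2.png",w)
rep(s[190:300,240:350],"scene");rep(w,"wrist")
```

```text
[0.56426485 0.18864393 0.18438087] [-0.26542472 -0.2274489  -0.49740851]
scene [(49, 66, 70), (52, 67, 77), (55, 67, 82), (58, 67, 83), (61, 67, 84), (64, 68, 84), (67, 67, 83), (70, 68, 84), (73, 73, 86), (76, 79, 86), (79, 84, 86)]
wrist [(211, 291, 351), (212, 290, 351), (213, 288, 353), (214, 286, 355), (215, 284, 357), (216, 284, 358), (217, 284, 358), (218, 284, 358), (219, 284, 358), (220, 284, 358), (221, 284, 358), (222, 284, 358), (223, 284, 358), (224, 284, 358), (225, 284, 358), (226, 285, 357), (227, 326, 356)]
```

View pics/s6.png

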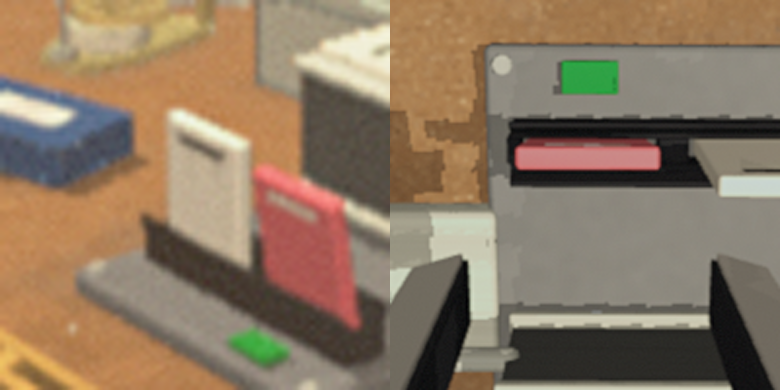

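The pink tile stands in the bay at the reference tile's level, with a slight lean within the slot play. I'll check the numbers and go to the post.

Run:
```python
from pk import *
from scipy.optimize import least_squares
c=dict(np.load("w2.npz"))
def tri(a,b):
    return least_squares(lambda p:np.concatenate([np.cross(p-o,d/np.linalg.norm(d)) for o,d in(a,b)]),[.56,.19,.08]).x*1000
# near(-x) top corners: left in scene = +y = right in wrist
print(tri(ray("scene",255+256/5,205+168/5),ray("w",358,215,c)),tri(ray("scene",255+346/5,205+207/5),ray("w",284,215,c)))
for v in(215,226):print(np.round(at("w",321,v,.082,c)*1000,1))
```

```text
[552.6474123  212.43015108  80.3868189 ] [549.89279031 161.27722863  79.63578928]
[549.2 188.2]
[556.9 187.6]
```

Emit:
carry_out([
  [98,[-20,-26,0],0],
  [98,[-21,-26,0],0],
  [98,[-21,-26,0],0],
  [98,[-20,-26,0],0],
  [98,[0,0,20],0],
  [98,[0,0,0],0],
  [98,[0,0,0],0],
  [98,[0,0,0],0],
])

```text
time: 13.75
tool_pos: [0.6349, 0.0784, 0.1586]
ee_rot: [3.141, -0.0, 3.06]
wrist_force: [0.5, -0.2, 0.5]
width: 0.0575
finger_force: 0.0
```

Emit:
carry_out([
  [98,[-2,0,20],0],
  [98,[0,0,20],0],
  [98,[0,0,15],0],
  [98,[0,0,15],0],
  [98,[0,0,0],0],
  [98,[0,0,0],0],
])

```text
time: 14.35
tool_pos: [0.6372, 0.0777, 0.0886]
ee_rot: [3.141, -0.0, 3.059]
wrist_force: [0.4, -0.6, 0.0]
width: 0.0579
finger_force: 0.0
```

Emit:
carry_out([
  [180,[0,0,0],0],
  [230,[0,0,0],0],
  [255,[0,0,0],0],
  [255,[0,0,0],0],
  [255,[0,0,0],0],
  [255,[0,0,0],0],
])

```text
time: 14.95
tool_pos: [0.6372, 0.0773, 0.0886]
ee_rot: [-3.141, 0.0, 3.059]
wrist_force: [0.4, -0.8, 1.3]
width: 0.0137
finger_force: 30.0
```

Emit:
carry_out([
  [255,[0,-7,0],0],
  [255,[0,-8,0],0],
  [255,[0,-8,0],0],
  [255,[0,-8,0],0],
  [255,[0,-8,0],0],
  [255,[0,-8,0],0],
  [255,[0,-7,0],0],
  [255,[0,0,0],0],
])

```text
time: 15.75
tool_pos: [0.6326, 0.0252, 0.0885]
ee_rot: [3.137, -0.0, 3.059]
wrist_force: [0.7, 9.1, 0.3]
width: 0.0137
finger_force: 30.0
```

Emit:
carry_out([
  [255,[0,0,0],0],
  [255,[0,0,0],0],
  [255,[0,0,0],0],
  [255,[0,0,0],0],
])

```text
time: 16.15
tool_pos: [0.6327, 0.0261, 0.0886]
ee_rot: [3.137, -0.0, 3.06]
wrist_force: [0.7, 9.2, 1.3]
width: 0.0139
finger_force: 30.0
```

Run:
```python
from pk import *
o=robot.get_obs();p=o["tool_pos"];print(p,o["wrist_force"],o["width"])
d=p[:2]-np.array([.6372,.0773]);print("pulled",1000*d@[.082,.9966])
ex=np.array([.9966,-.082]);ey=np.array([.082,.9966])
for cam in("top","scene","wrist"):
    c=robot.get_calibration(cam);im=robot.snapshot(cam);cv2.imwrite(f"pics/f_{cam}.png",im)
    h=cv2.cvtColor(im,cv2.COLOR_BGR2HSV);m=(((h[...,0]>172)|(h[...,0]<6))&(h[...,1]>170)&(h[...,2]>90)).astype(np.uint8)
    n,l,s,ct=cv2.connectedComponentsWithStats(m)
    for i in range(1,n):
        if s[i,4]>6:
            q=at(cam,*ct[i],.024,c)
            if abs(q[1]-.022)<.05: print(cam,s[i],ct[i],np.round(q*1000,1),"box y rel post",1000*(q-p[:2])@ey)
```

```text
[0.63267919 0.02609071 0.08858294] [0.65925219 9.22451497 1.34540421] 0.013857121954488858
pulled -51.40588028662052
top [402 210   3   6   9] [403.55555556 213.22222222] [581.5  23.4] box y rel post -6.855840619498219
scene [468 252   7   2   8] [471.    252.375] [856.8  -3.9] box y rel post -11.493316737410387
scene [476 254  10   3  11] [480.36363636 254.81818182] [859.6 -24.6] box y rel post -31.865324348214944
scene [385 287  10  13  64] [388.671875 292.640625] [578.1  18.9] box y rel post -11.649697703963653
wrist [297 157  22  47 408] [307.53921569 173.96323529] [584.3  20.9] box y rel post -9.121642266657485
```

Emit:
carry_out([
  [255,[0,-3,0],0],
  [255,[0,-3,0],0],
  [255,[0,-2.5,0],0],
  [255,[0,0,0],0],
  [255,[0,0,0],0],
  [255,[0,0,0],0],
])

```text
time: 16.9
tool_pos: [0.6319, 0.018, 0.0886]
ee_rot: [3.136, -0.0, 3.061]
wrist_force: [0.5, 10.0, -0.2]
width: 0.0138
finger_force: 30.0
```

Run:
```python
from pk import *
o=robot.get_obs();p=o["tool_pos"][:2];print(o["tool_pos"],o["wrist_force"],"pulled",1000*(p-[.6372,.0773])@[.082,.9966])
ex=np.array([.9966,-.082]);ey=np.array([.082,.9966])
# rectified plane patch (box axes about post) at height z, 0.25 mm per px
def rect(cam,im,c,z,xr=(-60,-20),yr=(-20,20),k=4):
    X,Y=np.meshgrid(np.arange(yr[1],yr[0],-1/k),np.arange(xr[1],xr[0],-1/k))
    f=240/np.tan(np.radians(c["vfov"])/2);T=np.array(c["T"])
    W=p[None,None]+ (Y[...,None]*ex+X[...,None]*ey)/1000
    W=np.dstack([W,np.full(X.shape,z)]);C=(W-T[:3,3])@T[:3,:3]
    return cv2.remap(im,(C[...,0]/C[...,2]*f+c["cx"]).astype(np.float32),(C[...,1]/C[...,2]*f+c["cy"]).astype(np.float32),cv2.INTER_LINEAR)
yv=np.arange(20,-20,-.25);xv=np.arange(-20,-60,-.25)
for cam in("wrist","top"):
    c=robot.get_calibration(cam);im=robot.snapshot(cam)
    a=rect(cam,im,c,.035);g=a.max(2).astype(int)
    for x in range(-24,-46,-3):
        r=g[np.argmin(abs(xv-x))];i=r[40:120].argmin()+40;print(cam,"x",x,"darkest y",yv[i],r[i],int(np.median(r)),end="; ")
    print()
    for z in(.030,.024,.018):
        b=rect(cam,im,c,z);h=cv2.cvtColor(b,cv2.COLOR_BGR2HSV);m=((h[...,0]>172)|(h[...,0]<6))&(h[...,1]>150)&(h[...,2]>80)
        if m.any():
            I,J=np.where(m);print(cam,"red z",z,"y by x:",[(x,round(float(yv[J[I==np.argmin(abs(xv-x))]].mean()),1),int((I==np.argmin(abs(xv-x))).sum())) for x in range(-24,-60,-4) if (I==np.argmin(abs(xv-x))).any()])
```

```text
[0.63193793 0.01800147 0.08856876] [ 0.52448622 10.01189066 -0.23575123] pulled -59.52840336685071
wrist x -24 darkest y -2.0 16 206; wrist x -27 darkest y -2.0 19 207; wrist x -30 darkest y -2.0 23 204; wrist x -33 darkest y -1.5 26 205; wrist x -36 darkest y -1.5 30 205; wrist x -39 darkest y -1.5 25 206; wrist x -42 darkest y -1.5 28 203; wrist x -45 darkest y -1.5 29 207; 
wrist red z 0.03 y by x: [(-36, -2.5, 1), (-48, -1.0, 6), (-52, -0.9, 14), (-56, -1.0, 45)]
wrist red z 0.024 y by x: [(-48, -0.9, 14), (-52, -1.0, 15), (-56, -1.0, 45)]
wrist red z 0.018 y by x: [(-32, -2.5, 1), (-48, -0.9, 14), (-52, -0.9, 42), (-56, -0.9, 44)]
top x -24 darkest y -9.75 129 179; top x -27 darkest y 1.25 130 180; top x -30 darkest y 1.25 125 179; top x -33 darkest y 1.0 109 170; top x -36 darkest y 1.0 107 166; top x -39 darkest y 0.75 102 166; top x -42 darkest y 0.75 104 166; top x -45 darkest y 0.5 115 170; 
top red z 0.03 y by x: [(-48, 1.6, 4), (-52, 1.6, 20), (-56, 2.7, 23)]
top red z 0.024 y by x: [(-48, 0.6, 6), (-52, 0.6, 26)]
top red z 0.018 y by x: [(-48, -0.4, 8), (-52, 0.0, 31)]
```

The pointer and the mark agree to within about 1 mm in both cameras. I'll hold, then hand in.

Emit:
carry_out([
  [255,[0,0,0],0],
  [255,[0,0,0],0],
  [255,[0,0,0],0],
  [255,[0,0,0],0],
  [255,[0,0,0],0],
  [255,[0,0,0],0],
  [255,[0,0,0],0],
  [255,[0,0,0],0],
])

```text
time: 17.8
tool_pos: [0.6319, 0.0181, 0.0886]
ee_rot: [3.136, -0.0, 3.061]
wrist_force: [1.1, 10.3, 1.3]
width: 0.0138
finger_force: 30.0
```

```bash
python3 -c "
from bench import robot
o=robot.get_obs();print(o['time'],o['tool_pos'],o['finger_force'])
print(robot.close_job())"
```

```text
17.8 [0.63194387 0.01806178 0.0885776 ] 30.035337209701538
the job is handed in; nothing more can be done
None
```

I handed the job in at 17.8 s, and no verdict came back: the pink tile is in the free bay and let go, leaning about 0.15 rad by my measurement (limit 0.25), and the arm holds the shutter with its pointer within about 1 mm of the red mark.

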